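# Fit the return spring on the fixture's guide rod

### The job

Take the return spring that stands on the bench and thread it, cup upwards, over the upright rod of the blue fixture, twisting a little whenever it catches on the rod's cross pin; never force it. When the slotted cup has gone below the pin, turn it about a quarter turn so that the pin drops into the groove across the cup, and let go: the spring must stay locked under the pin by itself. Leave the chisel and the marker where they lie.

Things in the scene. Friction and masses are not known exactly. Their poses are not given: they have to be found in the camera images.
- spring: Dark compression spring, 33 mm outside, 27 mm inside, 52 mm long, standing on its foot, a bright slotted steel cup fixed on its top. Origin: on its axis, level with the foot when uncompressed; z up the axis. The frame moves with the cup. Mass about 0.13 kg. The foot can move 16 mm towards the cup, 0.9 N per mm
- cup_grip (a point): On the spring's axis, 45.5 mm above the spring's origin, half way up the cup's wall (z = 39 to 52 mm). The cup is 40 mm across and has two brass-coloured flats, 17 mm wide and 38 mm apart, facing the spring's +y and -y, by which to grip it
- cup_face (a point): On the axis at the upper face of the 3 mm thick cup plate, 52 mm above the spring's origin; axes as the spring's. The plate has a slot 27 x 13 mm, its long axis 45 degrees counter-clockwise (from above) from the x axis; square to the slot an 8 mm wide groove runs between ridges 2.5 mm high; its floor is this face. The slot passes the cross pin only within about 20 degrees
- foot (a point): On the axis at the underside of the foot; moves up towards the cup as the spring is compressed. Here the 3 mm wire forms a flattened loop, open 13 mm along the spring's y and about 28 mm along its x: it passes the cross pin only when the spring's x axis lies within about 20 degrees of the pin
- fixture: Blue cast base plate, 120 x 80 x 14 mm, bolted to the bench, with a round spring seat, 46 mm wide, in its middle and an upright 10 mm steel rod on it. Origin: middle of the underside; z up, x along the 120 mm side
- rod_pin (a point): Middle of the brass cross pin, on the rod's axis, 64 mm above the fixture's origin; axes as the fixture's. The pin is level, 4 mm thick, 22 mm long. The rod does not turn, but its pin may point in any direction, whatever the fixture's own turn: it is not measured and must be seen or felt
- rod_tip (a point): Rounded end of the rod, on its axis, 82.5 mm above the fixture's origin
- spring_seat (a point): Centre of the spring seat, 18 mm above the fixture's origin. Of a locked spring the foot stands here, the groove's floor lies against the pin's underside, 62 mm above the fixture's origin, and the spring is 8 mm compressed (7 N)
- chisel_a: Bystander: wood chisel with a wooden handle, lying at the left, 64x248x29 mm
- marker: Bystander: black marker with a red cap, lying behind the work, 51x140x19 mm

How it is judged:
By the outcome, as a careful person would: the job done as asked, in the order asked, and still so for the second after the job is handed in, with the robot touching nothing.
It also fails if it takes over 72 s, if anything falls off the work surface, if the arm or the gripper's body presses on something with over 40 N, if the wrist force passes 120 N, or if a joint passes its speed limit or range.

### The arm

A 6-joint arm with a two-finger parallel gripper is mounted at the origin on a cart in front of the work surface, level with it; the furniture and walls round the work are solid. World frame = base frame: x ahead of the robot, y to its left, z up, the work surface at z = 0. Lengths are in m, angles in rad, forces in N, time in s.
With the tool pointing down it reaches from about 0.35 to 0.925 m from the base axis. Payload 6.4 kg.
Tool frame: the origin (TCP) lies on the centre line of the jaws, within the pads' length; the fingertips stand 25 mm ahead of it and the grasp point (between the pads) lies 6 mm ahead of it; z points along the fingers, y is the line along which they close (so a half turn about z gives the same grasp; the last joint's range is limited). The gripper opens to 85 mm and grips with 20 to 120 N. Pads are 22 mm wide; open, the fingers measure 114 mm over their backs; the gripper's body (76 mm by 85 mm) begins 54 mm behind the grasp point. The pads swing forward as they close: fully open they stand 13 mm farther back than shut.
Start: joints at [-1.427, 0.245, 1.558, -0, 1.339, -0.174], TCP at [0.203, -0.617, 0.256] pointing down, gripper open.
Joint ranges: [-3.13, 3.13], [-1.02, 2.26], [0.13, 2.54], [-0.95, 4.09], [0.21, 2.88], [-2.74, 2.74]. Speed limits (rad/s): [2.57, 2.57, 3.14, 3.14, 3.14, 3.14].

### API

Orientations are given as a 3x3 rotation matrix whose columns are the frame's x, y, z axes.
In Python, from bench import arm gives the robot as it stands.
- The arm moves only by the tool send_rows, never from a script. Its argument "steps" is a list of rows, each a list of 2 entries, a list of its own where there are three numbers: the shift along the tool's x, y, z in cm, then the turn, a rotation vector about the tool's x, y, z in degrees. A call has 1 to 10 rows; each row is the pose to reach, as a shift and turn from the pose commanded when the call began, along the tool's axes at that moment; what a row does not reach only later rows make up. A row lasts 1/10 s, in which the tool goes at most 50 mm and 8.59 degrees, less where a joint would pass 70% of its speed; a pose out of reach is approached as far as the arm can. A call with a gripper value outside its range is refused whole. "gripper" is the closure in counts, from 0 (fully open) to 255 (shut), set as the call begins (left out, the last holds). The fingers move at their own pace and stop on an object; "newtons" is the grip in N (left out, the last holds). Time passes only in rows, so rows that repeat a pose let the fingers close. It gives the time, the measured TCP pose, the force, the opening and the grip force at its end, in the units of the state.
- arm.observe(): the state, without advancing time (a new reading comes with each control period).
- arm.read_camera(name): name is "scene" or "top" or "wrist"; returns (picture, depth): 384x512x3 uint8, red, green, blue; 384x512 float32, m along the optical axis (not along the pixel's ray), 0 where there is no reading.
- arm.camera_info(name): a dict with "mtx" (3x3 intrinsics, pixels), "R" (3x3) and "t" (3): a world point X has camera coordinates R X + t; the wrist camera has in their place "mount" (4x4, takes a point from camera to tool coordinates, whose origin is the TCP and whose axes are the flange's). Camera axes: x right, y down, z forward; pixel columns grow to the right and rows downward; lengths in m; the calibration is good to about 2 mm. A picture is of the moment at which its call begins: read the wrist's pose just before it. camera_info takes no time and is no camera call.
- arm.finish_job(): hands the job in; it is judged then, once.
The state is a dict: "time_s": time; "joint_positions": joint angles; "qd": joint speeds; "joint_efforts": joint torques, N m; "eef_pos": TCP position; "eef_rot": TCP orientation; "force": force on the tool from outside, world axes, zero at the start; "wrist_torque": the same for the moment, N m; "width": opening from 0.0 (shut) to 1.0 (fully open); "grasp_force": force on a finger pad.
Only numpy, scipy, OpenCV 4.12 (cv2) and the standard library are available. Lean on these libraries where they do the work, as an engineer would, in place of code of your own. Each camera call takes 0.05 s, during which the arm holds its last target. There are 200 camera calls.

## Working session

There is one attempt and no reset: what is moved stays moved. The work goes in short steps, Python scripts to look and compute and a tool call to move; the robot and the scene stay as the last step left them, time stands still between calls to the robot, and variables do not carry over. Pictures are saved under pics/ and viewed, at most 10 in all, crops included, and the job is handed in when it is done.

Besides the shell and the picture viewer there is one more tool, called after "Request:" as name([rows], argument=value, ...), one row to a line, values as JSON. send_rows: Moves the arm, as the interface text tells. Its arguments: {"type":"object","properties":{"steps":{"type":"array","items":{"type":"array"}},"gripper":{"type":"number"},"newtons":{"type":"number"}},"required":["steps"]}

```bash
mkdir -p pics
cat > h.py <<'E'
import numpy as np, cv2
from bench import arm
def pts(name,d,info,st=None):
    K=np.array(info['mtx']);h,w=d.shape
    u,v=np.meshgrid(np.arange(w),np.arange(h))
    c=np.stack([(u-K[0,2])/K[0,0]*d,(v-K[1,2])/K[1,1]*d,d],-1)
    if 'R' in info: return (c-np.array(info['t']))@np.array(info['R'])
    M=np.array(info['mount']);p=c@M[:3,:3].T+M[:3,3]
    return p@np.array(st['eef_rot']).T+np.array(st['eef_pos'])
def save(n,a): cv2.imwrite('pics/'+n,a[...,::-1])
E
python3 - <<'E'
from h import *
a=[]
for n in ['scene','top']:
    p,d=arm.read_camera(n); i=arm.camera_info(n); np.savez(n+'.npz',p=p,d=d)
    print(n,np.round(i['mtx'],1).tolist(),np.round(i['R'],3).tolist(),np.round(i['t'],3)); save(n+'.png',p)
s=arm.observe();print(s['eef_pos'],np.round(s['eef_rot'],3));print(arm.camera_info('wrist'))
E
```

```text
scene [[369.4, 0.0, 254.7], [0.0, 369.4, 194.9], [0.0, 0.0, 1.0]] [[-0.658, -0.753, -0.008], [-0.535, 0.475, -0.699], [0.53, -0.455, -0.715]] [0.637 0.218 0.743]
top [[359.2, 0.0, 258.5], [0.0, 359.2, 188.9], [0.0, 0.0, 1.0]] [[0.016, -1.0, -0.006], [-0.997, -0.016, -0.071], [0.071, 0.007, -0.997]] [0.307 0.607 0.907]
[ 0.20304898 -0.6169962   0.2552835 ] [[ 0.95   0.312 -0.   ]
 [ 0.312 -0.95   0.002]
 [ 0.    -0.002 -1.   ]]
{'mtx': array([[268.13141259,   0.        , 252.76133359],
       [  0.        , 268.13141259, 190.14302055],
       [  0.        ,   0.        ,   1.        ]]), 'mount': array([[-1.52993726e-04, -9.53078577e-01, -3.02722981e-01,
         7.66948297e-02],
       [ 9.99999521e-01, -4.38578784e-04,  8.75408897e-04,
         1.48247344e-03],
       [-9.67101342e-04, -3.02722702e-01,  9.53078187e-01,
        -1.16280790e-01],
       [ 0.00000000e+00,  0.00000000e+00,  0.00000000e+00,
         1.00000000e+00]])}
```

View pics/scene.png

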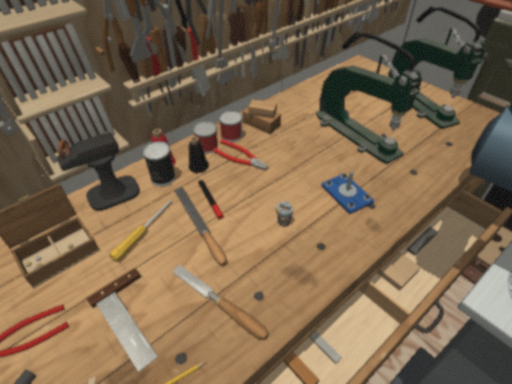

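View pics/top.png

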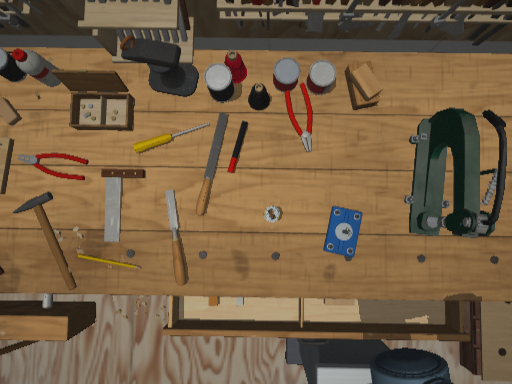

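The scene view shows the spring at about (285,213) and the blue fixture at (348,192). In the top view the spring is at (273,214) and the fixture at (343,231). Next I measure them roughly.

Run:
```python
from h import *
for n in ['top','scene']:
    z=np.load(n+'.npz');p=z['p'];d=z['d'];W=pts(n,d,arm.camera_info(n))
    h=cv2.cvtColor(p,cv2.COLOR_RGB2HSV)
    m=cv2.inRange(h,(100,130,60),(125,255,255))>0
    m&=(W[...,0]>0.3)&(W[...,0]<0.9)&(W[...,1]>-.5)&(W[...,1]<.3)
    q=W[m]; print(n,'blue',q.shape,q.mean(0),np.median(q[:,2]))
    r=cv2.minAreaRect(q[:,:2].astype(np.float32)*1000);print(r,np.round(cv2.boxPoints(r)))
    c=np.array(r[0])/1000
    e=(np.linalg.norm(W[...,:2]-c,axis=-1)<.03)&(W[...,2]>.03);print('rod',np.round(W[e],3).tolist()[:12])
    vv,uu=(214,273) if n=='top' else (208,285)
    s=W[vv-25:vv+25,uu-25:uu+25].reshape(-1,3); t=s[s[:,2]>.045];print('spring',len(t),t.mean(0),t.min(0),t.max(0),np.median(t,0))
```

```text
top blue (946, 3) [0.49619737 0.09810506 0.01517111] 0.015147800215676226
((495.90667724609375, 97.21821594238281), (78.8276596069336, 117.98119354248047), 78.45574188232422) [[430.  70.]
 [546.  47.]
 [562. 124.]
 [446. 148.]]
rod [[0.507, 0.102, 0.071], [0.506, 0.099, 0.067], [0.504, 0.101, 0.066], [0.504, 0.099, 0.067], [0.501, 0.101, 0.043], [0.501, 0.1, 0.053], [0.501, 0.1, 0.059], [0.502, 0.099, 0.069], [0.502, 0.098, 0.075], [0.502, 0.096, 0.076], [0.498, 0.102, 0.038], [0.498, 0.101, 0.046]]
spring 152 [0.53840168 0.28517023 0.11795689] [0.52005638 0.26473274 0.04531402] [0.55759233 0.31007922 0.95006496] [0.53735424 0.28466904 0.05312356]
scene blue (501, 3) [0.48542209 0.11044844 0.01471156] 0.014696400050568556
((492.0868835449219, 102.37364959716797), (74.33290100097656, 110.57225799560547), 79.28168487548828) [[431.  76.]
 [539.  56.]
 [553. 129.]
 [445. 149.]]
rod [[0.499, 0.095, 0.082], [0.499, 0.099, 0.08], [0.496, 0.099, 0.082], [0.494, 0.098, 0.083], [0.498, 0.1, 0.079], [0.495, 0.1, 0.08], [0.494, 0.098, 0.08], [0.493, 0.095, 0.079], [0.499, 0.102, 0.076], [0.496, 0.102, 0.078], [0.494, 0.101, 0.078], [0.493, 0.098, 0.078]]
spring 184 [0.51468223 0.30967218 0.08606882] [0.14149633 0.26501892 0.04514442] [0.55832599 0.71493642 0.68906782] [0.53472044 0.28904033 0.0516906 ]
```

Request:
send_rows([
  [[1.7, -4, -2], [0, 0, -8]],
  [[3.4, -8, -4], [0, 0, -16]],
  [[5, -12, -6], [0, 0, -24]],
  [[6.7, -16, -8], [0, 0, -32]],
  [[9, -20, -9.5], [0, 0, -40]],
  [[12.5, -23.5, -9.5], [0, 0, -48]],
  [[16, -27, -9.5], [0, 0, -56]],
  [[19.5, -30.5, -9.5], [0, 0, -60]],
  [[23, -34, -9.5], [0, 0, -60]],
  [[26.5, -37.5, -9.5], [0, 0, -60]],
])

```text
time_s: 1.1
eef_pos: [0.3379, -0.1765, 0.3511]
eef_rot: [[0.205, 0.979, 0.0], [0.979, -0.205, -0.0], [-0.0, 0.0, -1.0]]
force: [0.8, 0.5, 0.1]
width: 1.001
grasp_force: 0.0
```

Run:
```python
from h import *
s=arm.observe();print(s['time_s'],np.round(s['joint_positions'],3),s['eef_pos'],np.round(s['eef_rot'],3))
R=np.array(s['eef_rot'])
for g in [(.40,-.0,.35),(.50,.10,.16),(.538,.286,.16)]: print(np.round(100*R.T@(np.array(g)-s['eef_pos']),1))
```

```text
1.1 [-0.781 -0.512  2.07   0.     1.582 -0.575] [ 0.33787428 -0.17647253  0.35106291] [[ 0.205  0.979  0.   ]
 [ 0.979 -0.205 -0.   ]
 [-0.     0.    -1.   ]]
[18.5  2.5  0.1]
[30.4 10.2 19.1]
[49.4 10.1 19.1]
```

Request:
send_rows([
  [[4.5, 0.5, 0], [0, 0, 0]],
  [[9, 1, 0], [0, 0, 0]],
  [[13.5, 2, 0], [0, 0, 0]],
  [[18, 3.5, 1], [0, 0, 0]],
  [[22, 5.5, 4], [0, 0, 0]],
  [[26, 8, 7.5], [0, 0, 0]],
  [[29, 9.5, 11.5], [0, 0, 0]],
  [[30.4, 10.2, 16], [0, 0, 0]],
  [[30.4, 10.2, 18], [0, 0, 0]],
  [[30.4, 10.2, 18], [0, 0, 0]],
])

```text
time_s: 2.1
eef_pos: [0.4962, 0.0991, 0.1659]
eef_rot: [[0.203, 0.979, -0.011], [0.979, -0.203, 0.0], [-0.002, -0.011, -1.0]]
force: [-0.7, -0.6, -0.2]
width: 0.994
grasp_force: 0.0
```

Run:
```python
from h import *
s=arm.observe();p,d=arm.read_camera('wrist');np.savez('w1.npz',p=p,d=d,pos=s['eef_pos'],rot=s['eef_rot']);save('w1.png',p);print(s['joint_positions'],s['eef_pos'])
```

```text
[-2.73452139e-02  1.66247405e-02  1.98597668e+00 -1.40142300e-05
  1.15036199e+00  1.77029992e-01] [0.49615226 0.09906841 0.16588419]
```

View pics/w1.png

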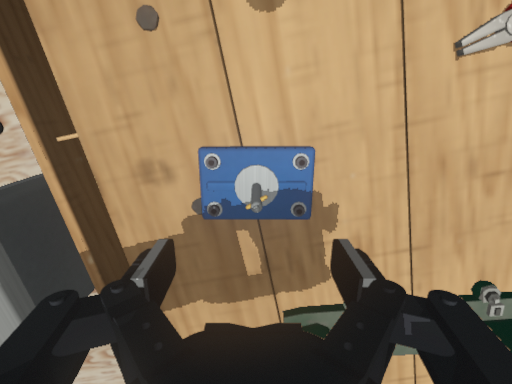

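The wrist view shows the fixture plate at (257,183) and the rod tip at (257,208). The brass pin runs from about (247,207) to (267,200).

```bash
cat >> h.py <<'E'
def cast(uv,z,info,pos,rot):
    K=np.array(info['mtx']);M=np.array(info['mount']);uv=np.atleast_2d(uv).astype(float)
    c=np.c_[(uv-K[:2,2])/K[0,0],np.ones(len(uv))]@M[:3,:3].T@np.array(rot).T
    o=np.array(rot)@M[:3,3]+pos
    return o+c*((z-o[2])/c[:,2])[:,None]
E
python3 - <<'E'
from h import *
z=np.load('w1.npz');p=z['p'];d=z['d'];i=arm.camera_info('wrist')
h=cv2.cvtColor(p,cv2.COLOR_RGB2HSV)
b=cv2.inRange(h,(100,130,60),(125,255,255)); b[330:]=0
uv=np.argwhere(b)[:,::-1];W=cast(uv,.014,i,z['pos'],z['rot'])
r=cv2.minAreaRect((W[:,:2]*1000).astype(np.float32));print('plate',r)
m=cv2.inRange(h,(12,70,50),(32,255,255)); mm=np.zeros_like(m);mm[190:222,235:280]=m[190:222,235:280]
uv=np.argwhere(mm)[:,::-1];print(uv.tolist())
W=cast(uv,.064,i,z['pos'],z['rot'])[:,:2]*1000
print(np.round(W).tolist())
r=cv2.minAreaRect(W.astype(np.float32));print('pin',r)
l=cv2.fitLine(W.astype(np.float32),cv2.DIST_L2,0,.01,.01).ravel();print(l,np.degrees(np.arctan2(l[1],l[0])))
save('w1c.png',cv2.resize(p[150:230,190:330],None,fx=5.5,fy=5.5,interpolation=cv2.INTER_CUBIC))
E
```

```text
plate ((497.34100341796875, 94.65940856933594), (72.75618743896484, 115.41644287109375), 78.39217376708984)
[[264, 195], [265, 195], [266, 195], [262, 196], [263, 196], [264, 196], [265, 196], [266, 196], [267, 196], [260, 197], [261, 197], [262, 197], [263, 197], [264, 197], [265, 197], [266, 197], [267, 197], [260, 198], [261, 198], [262, 198], [263, 198], [264, 198], [265, 198], [266, 198], [260, 199], [261, 199], [262, 199], [263, 199], [264, 199], [265, 199], [261, 200], [262, 200], [263, 200], [264, 200], [261, 201], [262, 201], [248, 204], [249, 204], [250, 204], [246, 205], [247, 205], [248, 205], [249, 205], [250, 205], [246, 206], [247, 206], [248, 206], [249, 206], [250, 206], [246, 207], [247, 207], [248, 207], [249, 207], [250, 207], [246, 208], [247, 208], [248, 208], [249, 208], [235, 220], [236, 220], [237, 220], [238, 220], [239, 220], [240, 220], [241, 220], [242, 220], [243, 220], [244, 220], [245, 220], [246, 220], [247, 220], [248, 220], [249, 220], [250, 220], [251, 220], [252, 220], [253, 220], [254, 220], [255, 220], [256, 220], [257, 220], [258, 220], [259, 2
[... 2477 characters left out ...]
0], [484.0, 78.0], [485.0, 78.0], [486.0, 78.0], [487.0, 78.0], [487.0, 78.0], [488.0, 78.0], [489.0, 77.0], [490.0, 77.0], [491.0, 77.0], [492.0, 77.0], [493.0, 77.0], [493.0, 77.0], [494.0, 76.0], [495.0, 76.0], [496.0, 76.0], [497.0, 76.0], [498.0, 76.0], [499.0, 75.0], [500.0, 75.0], [500.0, 75.0], [501.0, 75.0], [502.0, 75.0], [503.0, 75.0], [504.0, 74.0], [505.0, 74.0], [506.0, 74.0], [507.0, 74.0], [507.0, 74.0], [508.0, 74.0], [509.0, 73.0], [510.0, 73.0], [511.0, 73.0], [512.0, 73.0], [513.0, 73.0], [513.0, 72.0]]
pin ((496.7349853515625, 88.27423858642578), (24.32311248779297, 38.98567581176758), 78.59080505371094)
[9.2952728e-01 3.6875340e-01 4.9603214e+02 8.3868156e+01] 21.638756
```

View pics/w1c.png

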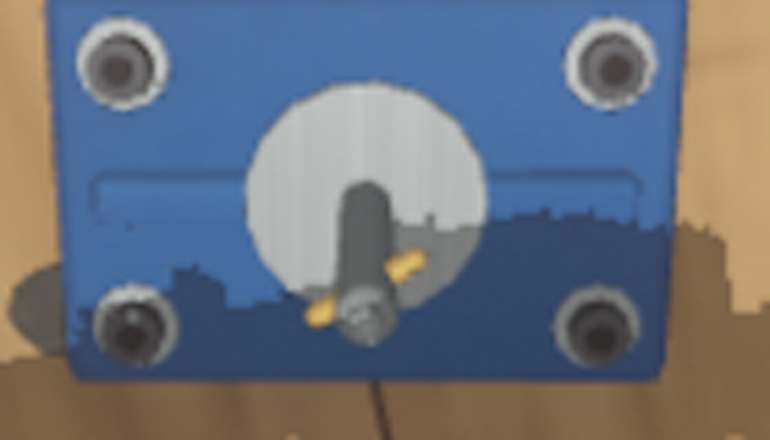

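The pin ends cast onto z=64 mm are about 21 mm apart (nominal 22), running at about 19° in world, with the middle at about (0.497, 0.0945). Next I look closely at the spring.

Request:
send_rows([
  [[4, 0.1, 0], [0, 0, 0]],
  [[8, 0.2, 0], [0, 0, 0]],
  [[11.5, 0.3, 2], [0, 0, 0]],
  [[14.2, 0.3, 5], [0, 0, 0]],
  [[14.2, 0.3, 6], [0, 0, 0]],
  [[14.2, 0.3, 6], [0, 0, 0]],
  [[14.2, 0.3, 6], [0, 0, 0]],
])

```text
time_s: 2.85
eef_pos: [0.5328, 0.2359, 0.1135]
eef_rot: [[0.205, 0.979, 0.003], [0.979, -0.205, 0.0], [0.001, 0.003, -1.0]]
force: [0.1, -0.9, 0.7]
width: 1.003
grasp_force: 0.0
```

Run:
```python
from h import *
s=arm.observe();p,d=arm.read_camera('wrist');np.savez('w2.npz',p=p,d=d,pos=s['eef_pos'],rot=s['eef_rot'])
W=pts('w',d,arm.camera_info('wrist'),s); m=(W[...,2]>.04)&(W[...,2]<.06)&(np.linalg.norm(W[...,:2]-[.538,.286],axis=-1)<.04)
v,u=np.argwhere(m).mean(0).astype(int);print(u,v,m.sum(),s['eef_pos'])
x0,y0=u-60,v-50;print(x0,y0)
save('w2c.png',cv2.resize(p[max(y0,0):y0+100,x0:x0+120],None,fx=6,fy=6,interpolation=cv2.INTER_CUBIC))
q=W[m];print(q.mean(0),q.min(0),q.max(0))
```

```text
246 151 2039 [0.53279051 0.23594838 0.11349244]
186 101
[0.53870566 0.28101969 0.05015017] [0.51862647 0.26006428 0.04011963] [0.55867085 0.30133573 0.0540686 ]
```

View pics/w2c.png

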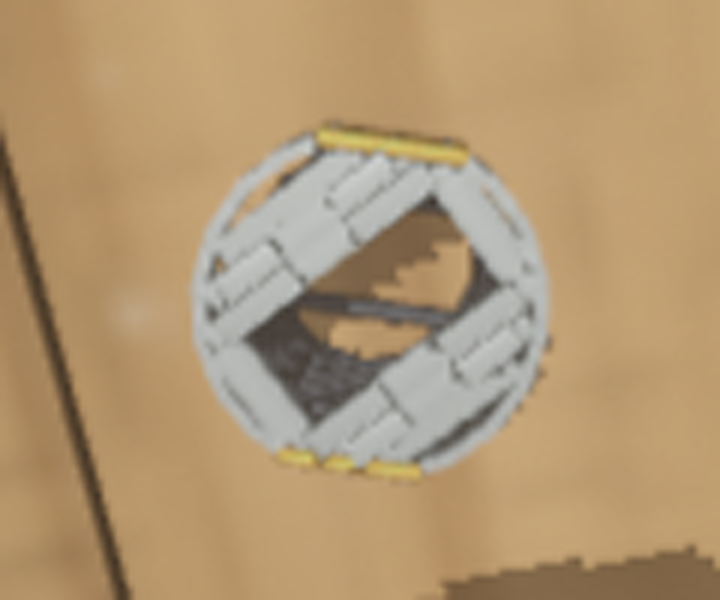

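The crop shows the cup centred at crop (370,300), with the brass flats at the top (318–468, y 127–160) and bottom (280–420, y ~465). The slot runs from lower left to upper right. So the spring's x axis points right and about 8° down in the image, with the slot 45° ccw from it as stated.

Run:
```python
from h import *
i=arm.camera_info('wrist')
z=np.load('w2.npz');p=z['p'];d=z['d'];pos,rot=z['pos'],z['rot']
h=cv2.cvtColor(p,cv2.COLOR_RGB2HSV)
m=cv2.inRange(h,(18,110,100),(32,255,255)); mm=np.zeros_like(m);mm[110:190,200:290]=m[110:190,200:290]
n,lab,st,ce=cv2.connectedComponentsWithStats(mm);C=[]
g=np.argwhere(mm)[:,::-1]
for nm,sel in (('top',g[:,1]<140),('bot',g[:,1]>165)):
    q=g[sel];
    W=cast(q,.0515,i,pos,rot)[:,:2]*1000;l=cv2.fitLine(W.astype(np.float32),cv2.DIST_L1,0,.01,.01).ravel()
    print(nm,len(q),W.mean(0),W.min(0),W.max(0),np.degrees(np.arctan2(l[1],l[0])));C.append(W.mean(0))
print('flat dist',np.linalg.norm(C[0]-C[1]),'mid',(C[0]+C[1])/2,'normal',np.degrees(np.arctan2(*(C[0]-C[1])[::-1])))
# cup disc: low-saturation, at height
Wd=pts('w',d,i,{'eef_pos':pos,'eef_rot':rot})
k=((Wd[...,2]>.048)&(Wd[...,2]<.06)).astype(np.uint8);k[:100]=0;k[200:]=0;k[:,:190]=0;k[:,300:]=0
W=cast(np.argwhere(k)[:,::-1],.052,i,pos,rot)[:,:2]*1000
print('circ',cv2.minEnclosingCircle(W.astype(np.float32)),cv2.minAreaRect(W.astype(np.float32)))
# slot
s=1-k; n,lab,st,ce=cv2.connectedComponentsWithStats(s,connectivity=4)
for j in range(1,n):
    if 60<st[j,4]<2000:
        W=cast(np.argwhere(lab==j)[:,::-1],.052,i,pos,rot)[:,:2]*1000
        print('slot',st[j,4],cv2.minAreaRect(W.astype(np.float32)))
# rod
z1=np.load('w1.npz')
print('tip',cast([256.9,209.1],.0825,i,z1['pos'],z1['rot']),'seat',cast([190+366/5.5,150+202/5.5],.018,i,z1['pos'],z1['rot']))
print(cast([[245.8,207.6],[267.6,196.7],[256.7,202.1]],.064,i,z1['pos'],z1['rot']))
```

```text
top 88 [545.28370323 298.32497889] [537.64222728 295.18528093] [552.71887079 301.46568807] -18.81802
bot 60 [532.72523756 264.10481904] [525.11679555 260.62797074] [540.28808319 267.22607101] -19.764015
flat dist 36.45180929050532 mid [539.00447039 281.21489897] normal 69.84735456803536
circ ((538.8180541992188, 281.1189270019531), 20.38871955871582) ((538.8773803710938, 281.07525634765625), (37.68168258666992, 39.31675720214844), 69.82331848144531)
slot 734 ((538.8695678710938, 281.2621765136719), (26.40851593017578, 12.530637741088867), 24.714292526245117)
tip [[0.49792262 0.09472393 0.0825    ]] seat [[0.49753074 0.09374487 0.018     ]]
[[0.48729591 0.09076518 0.064     ]
 [0.50779378 0.09686728 0.064     ]
 [0.49762694 0.09388314 0.064     ]]
```

Spring axis is at (0.5389, 0.2811) with its x axis at -20°, and the slot at 24.7° agrees. The rod is at about (0.4977, 0.0942) with the pin at about 17.5°. I'll turn to the grasp yaw and look again, which also gives the camera's mount error.

Request:
send_rows([
  [[0.6, -0.6, 0], [0, 0, 8]],
  [[1.2, -1.2, 0], [0, 0, 16]],
  [[1.8, -1.8, 0], [0, 0, 24]],
  [[2.4, -2.4, 0], [0, 0, 32]],
  [[3, -3, 0], [0, 0, 40]],
  [[3.6, -3.6, 0], [0, 0, 48]],
  [[4.2, -4.2, 0], [0, 0, 56]],
  [[4.8, -4.8, 0], [0, 0, 64]],
  [[5.3, -5.3, 0], [0, 0, 72]],
  [[5.3, -5.3, 0], [0, 0, 80]],
])

```text
time_s: 3.9
eef_pos: [0.4913, 0.2994, 0.1134]
eef_rot: [[0.999, -0.038, 0.003], [-0.038, -0.999, 0.001], [0.003, -0.001, -1.0]]
force: [-0.1, -0.7, -0.6]
width: 0.998
grasp_force: 0.0
```

Request:
send_rows([
  [[0, 0, 0], [0, 0, 8.5]],
  [[0, 0, 0], [0, 0, 17]],
  [[0, 0, 0], [0, 0, 18.2]],
  [[0, 0, 0], [0, 0, 18.2]],
  [[0, 0, 0], [0, 0, 18.2]],
])

```text
time_s: 4.4
eef_pos: [0.491, 0.2991, 0.1121]
eef_rot: [[0.94, -0.341, 0.001], [-0.341, -0.94, 0.0], [0.001, -0.001, -1.0]]
force: [0.2, 0.3, 0.2]
width: 0.999
grasp_force: 0.0
```

```bash
cat >> h.py <<'E'
def cup(p,d,s):
    i=arm.camera_info('wrist');pos,rot=s['eef_pos'],s['eef_rot']
    Wd=pts('w',d,i,s);k=((Wd[...,2]>.048)&(Wd[...,2]<.06)&(np.linalg.norm(Wd[...,:2]-[.5389,.281],axis=-1)<.03)).astype(np.uint8)
    W=cast(np.argwhere(k)[:,::-1],.052,i,pos,rot)[:,:2]*1000
    print('circ',cv2.minEnclosingCircle(W.astype(np.float32)),cv2.minAreaRect(W.astype(np.float32)))
    n,lab,st,ce=cv2.connectedComponentsWithStats(1-k,connectivity=4)
    for j in range(1,n):
        if 200<st[j,4]<2000: print('slot',st[j,4],cv2.minAreaRect((cast(np.argwhere(lab==j)[:,::-1],.052,i,pos,rot)[:,:2]*1000).astype(np.float32)))
E
python3 - <<'E'
from h import *
s=arm.observe();p,d=arm.read_camera('wrist');np.savez('w3.npz',p=p,d=d,pos=s['eef_pos'],rot=s['eef_rot'])
cup(p,d,s);R=np.array(s['eef_rot']);print(s['eef_pos'],np.degrees(np.arctan2(R[1,0],R[0,0])),np.round(s['joint_positions'],2))
E
```

```text
circ ((538.9716186523438, 280.8782958984375), 20.150983810424805) ((539.269287109375, 280.9268493652344), (37.2497673034668, 39.36428451538086), 68.6185073852539)
slot 767 ((539.1817016601562, 280.9507751464844), (26.13253402709961, 12.255772590637207), 24.654272079467773)
[0.49101965 0.29912908 0.11207772] -19.913519539597246 [ 0.35  0.25  1.84 -0.    1.05  2.27]
```

The two views agree to 0.3 mm and the grasp yaw is right. I'll go down and grip the flats gently.

Request:
send_rows([
  [[3, 0.05, 0], [0, 0, 0]],
  [[5.13, 0.06, 0.5], [0, 0, 0]],
  [[5.13, 0.06, 2.5], [0, 0, 0]],
  [[5.13, 0.06, 4.5], [0, 0, 0]],
  [[5.13, 0.06, 6], [0, 0, 0]],
  [[5.13, 0.06, 6.5], [0, 0, 0]],
  [[5.13, 0.06, 6.5], [0, 0, 0]],
  [[5.13, 0.06, 6.5], [0, 0, 0]],
])

```text
time_s: 5.25
eef_pos: [0.5391, 0.2816, 0.0471]
eef_rot: [[0.94, -0.341, 0.001], [-0.341, -0.94, 0.0], [0.001, -0.001, -1.0]]
force: [-1.0, 0.4, -0.4]
width: 1.0
grasp_force: 0.0
```

Request:
send_rows([
  [[0, 0, 0], [0, 0, 0]],
  [[0, 0, 0], [0, 0, 0]],
  [[0, 0, 0], [0, 0, 0]],
  [[0, 0, 0], [0, 0, 0]],
  [[0, 0, 0], [0, 0, 0]],
  [[0, 0, 0], [0, 0, 0]],
  [[0, 0, 0], [0, 0, 0]],
  [[0, 0, 0], [0, 0, 0]],
], gripper=255, newtons=40)

```text
time_s: 6.05
eef_pos: [0.5388, 0.2815, 0.0465]
eef_rot: [[0.94, -0.342, 0.001], [-0.342, -0.94, 0.0], [0.001, -0.001, -1.0]]
force: [0.3, 1.3, 1.5]
width: 0.436
grasp_force: 42.8
```

Run:
```python
from h import *
s=arm.observe();R=np.array(s['eef_rot']);print(s)
```

```text
{'time_s': 6.05, 'joint_positions': array([2.95033310e-01, 4.17430652e-01, 1.76675467e+00, 1.75902014e-04,
       9.56669556e-01, 2.21466206e+00]), 'qd': array([ 0.00039609,  0.00109711,  0.00124203,  0.00035186, -0.0011211 ,
        0.00018293]), 'joint_efforts': array([-3.97477672e-01, -4.20823538e+01, -2.47192562e+01, -1.76359322e-01,
        2.44484022e-01,  2.74692953e-03]), 'eef_pos': array([0.53880178, 0.28146258, 0.04649635]), 'eef_rot': array([[ 9.39737633e-01, -3.41895802e-01,  6.64105974e-04],
       [-3.41896076e-01, -9.39737702e-01,  3.52076247e-04],
       [ 5.03712031e-04, -5.57914526e-04, -9.99999718e-01]]), 'force': array([0.30478179, 1.33280796, 1.51257994]), 'wrist_torque': array([ 0.1818905 , -0.10563769, -0.02159263]), 'grasp_force': 42.838520865575006, 'width': 0.43627303089979114}
```

Gripped at about 37 mm with 43 N. I'll lift, carry it next to the rod at the pin's yaw and look once more at the rod and pin.

Request:
send_rows([
  [[0, 0, -3], [0, 0, 0]],
  [[0, 0, -7], [0, 0, 0]],
  [[0, 2, -11.4], [0, 0, -6]],
  [[-0.4, 6, -11.4], [0, 0, -12]],
  [[-0.9, 10, -11.4], [0, 0, -20]],
  [[-1.4, 14, -11.4], [0, 0, -28]],
  [[-1.8, 18, -11.4], [0, 0, -36]],
  [[-2.22, 21.5, -11.4], [0, 0, -37.5]],
  [[-2.22, 22.66, -11.4], [0, 0, -37.5]],
  [[-2.22, 22.66, -11.4], [0, 0, -37.5]],
])

```text
time_s: 7.05
eef_pos: [0.4395, 0.075, 0.1599]
eef_rot: [[0.955, 0.298, -0.001], [0.298, -0.955, 0.0], [-0.001, -0.0, -1.0]]
force: [0.7, -0.3, -0.9]
width: 0.439
grasp_force: 42.9
```

Request:
send_rows([
  [[0, 0, 0], [0, 0, 0]],
  [[0, 0, 0], [0, 0, 0]],
  [[0, 0, 0], [0, 0, 0]],
])

```text
time_s: 7.35
eef_pos: [0.4405, 0.0767, 0.1602]
eef_rot: [[0.953, 0.302, -0.0], [0.302, -0.953, 0.0], [-0.0, -0.0, -1.0]]
force: [0.2, -0.7, -0.9]
width: 0.439
grasp_force: 42.9
```

Run:
```python
from h import *
s=arm.observe();p,d=arm.read_camera('wrist');np.savez('w4.npz',p=p,d=d,pos=s['eef_pos'],rot=s['eef_rot'])
R=np.array(s['eef_rot']);print(s['eef_pos'],np.degrees(np.arctan2(R[1,0],R[0,0])),s['force'],s['width'])
save('w4.png',cv2.resize(p[60:300,130:380],None,fx=2.5,fy=2.5,interpolation=cv2.INTER_CUBIC))
```

```text
[0.44050818 0.07673749 0.1602413 ] 17.590788186031837 [ 0.21026739 -0.7147565  -0.89017229] 0.4388572727752925
```

View pics/w4.png

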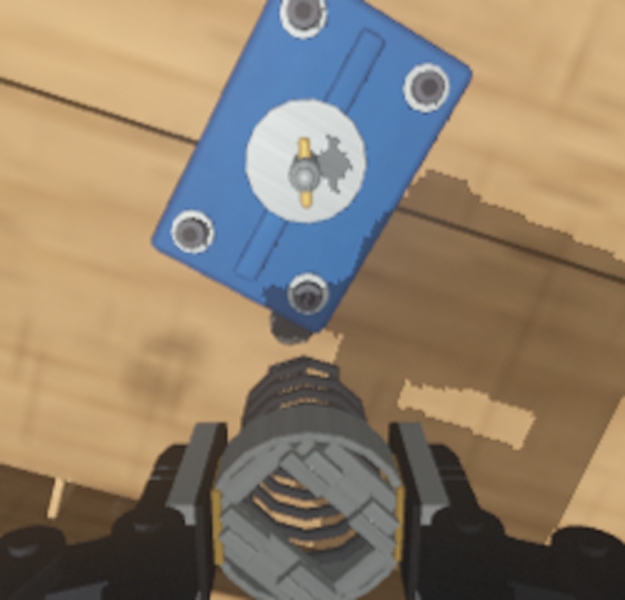

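The view shows the rod tip at crop (304,177) and the pin upright in the image from (304,138) to (306,207), so the pin lies along tool x. The cup is held squarely, with its centre at about (308,515).

Run:
```python
from h import *
i=arm.camera_info('wrist');z=np.load('w4.npz');p=z['p'];pos,rot=z['pos'],z['rot']
h=cv2.cvtColor(p,cv2.COLOR_RGB2HSV);f=lambda x,y:[130+x/2.5-.3,60+y/2.5-.3]
m=cv2.inRange(h,(12,80,80),(32,255,255));mm=np.zeros_like(m);mm[110:150,240:262]=m[110:150,240:262]
q=np.argwhere(mm)[:,::-1];W=cast(q,.064,i,pos,rot)[:,:2]*1000
l=cv2.fitLine(W.astype(np.float32),cv2.DIST_L2,0,.01,.01).ravel();print(len(q),np.degrees(np.arctan2(l[1],l[0])),cv2.minAreaRect(W.astype(np.float32)))
print('tip',cast([f(303.5,177)],.0815,i,pos,rot),'seat',cast([f(306,161)],.018,i,pos,rot))
b=cv2.inRange(h,(100,130,60),(125,255,255));W=cast(np.argwhere(b)[:,::-1],.014,i,pos,rot)[:,:2]*1000;print('plate',cv2.minAreaRect(W.astype(np.float32)))
c=cast([f(308,515)],.1657,i,pos,rot);print('cup in tool mm',1000*np.array(rot).T@(c[0]-pos))
```

```text
56 20.090391 ((497.11566162109375, 93.97335815429688), (20.5542049407959, 3.2935893535614014), 20.423988342285156)
tip [[0.49723922 0.0942256  0.0815    ]] seat [[0.49764285 0.09370921 0.018     ]]
plate ((496.4754943847656, 92.2138671875), (73.36965942382812, 113.61609649658203), 79.36453247070312)
cup in tool mm [ 3.7567074   1.64839074 -5.45963742]
```

Refined: pin at 20°, rod at (0.4973, 0.0940). I'll move over the rod and lower the foot to just past the tip.

Request:
send_rows([
  [[3, 0.04, 0], [0, 0, -1.2]],
  [[5.9, 0.07, 0], [0, 0, -2.4]],
  [[5.9, 0.07, 0], [0, 0, -2.4]],
  [[5.9, 0.07, 1.5], [0, 0, -2.4]],
  [[5.9, 0.07, 2.5], [0, 0, -2.4]],
  [[5.9, 0.07, 3], [0, 0, -2.4]],
  [[5.9, 0.07, 3.4], [0, 0, -2.4]],
  [[5.9, 0.07, 3.8], [0, 0, -2.4]],
  [[5.9, 0.07, 4.2], [0, 0, -2.4]],
  [[5.9, 0.07, 4.2], [0, 0, -2.4]],
])

```text
time_s: 8.4
eef_pos: [0.4964, 0.093, 0.1179]
eef_rot: [[0.94, 0.34, -0.001], [0.34, -0.94, 0.0], [-0.001, -0.0, -1.0]]
force: [-0.2, -0.2, -1.9]
width: 0.438
grasp_force: 42.9
```

Request:
send_rows([
  [[0, 0, 0], [0, 0, 0]],
  [[0, 0, 0], [0, 0, 0]],
])

```text
time_s: 8.6
eef_pos: [0.4969, 0.093, 0.1186]
eef_rot: [[0.94, 0.341, 0.001], [0.341, -0.94, -0.0], [0.001, 0.0, -1.0]]
force: [-1.3, 0.2, -1.8]
width: 0.439
grasp_force: 42.9
```

Request:
send_rows([
  [[0.03, -0.06, 0.2], [0, 0, 0]],
  [[0.03, -0.06, 0.5], [0, 0, 0]],
  [[0.03, -0.06, 0.8], [0, 0, 0]],
  [[0.03, -0.06, 1.0], [0, 0, 0]],
  [[0.03, -0.06, 1.0], [0, 0, 0]],
])

```text
time_s: 9.1
eef_pos: [0.4964, 0.0937, 0.1078]
eef_rot: [[0.94, 0.341, -0.001], [0.341, -0.94, 0.0], [-0.001, -0.0, -1.0]]
force: [0.5, 0.1, -0.8]
width: 0.437
grasp_force: 42.9
```

Request:
send_rows([
  [[0, 0, 0.3], [0, 0, 0]],
  [[0, 0, 0.6], [0, 0, 0]],
  [[0, 0, 0.9], [0, 0, 0]],
  [[0, 0, 0.9], [0, 0, 0]],
  [[0, 0, 0.9], [0, 0, 0]],
])

```text
time_s: 9.6
eef_pos: [0.4967, 0.0937, 0.0992]
eef_rot: [[0.94, 0.34, -0.0], [0.34, -0.94, 0.0], [-0.0, -0.0, -1.0]]
force: [0.1, 0.1, -1.6]
width: 0.436
grasp_force: 42.9
```

The foot is past the pin with no upward force. Now I turn 45° clockwise (seen from above) to line up the slot.

Request:
send_rows([
  [[0, 0, 0], [0, 0, 7]],
  [[0, 0, 0], [0, 0, 14]],
  [[0, 0, 0], [0, 0, 21]],
  [[0, 0, 0], [0, 0, 28]],
  [[0, 0, 0], [0, 0, 35]],
  [[0, 0, 0], [0, 0, 42]],
  [[0, 0, 0], [0, 0, 45]],
  [[0, 0, 0], [0, 0, 45]],
  [[0, 0, 0], [0, 0, 45]],
])

```text
time_s: 10.5
eef_pos: [0.4969, 0.0937, 0.0994]
eef_rot: [[0.906, -0.423, 0.0], [-0.423, -0.906, -0.0], [0.0, -0.0, -1.0]]
force: [0.6, -0.4, -1.7]
width: 0.439
grasp_force: 42.9
```

Run:
```python
from h import *
s=arm.observe();p,d=arm.read_camera('wrist');np.savez('w5.npz',p=p,d=d,pos=s['eef_pos'],rot=s['eef_rot'])
R=np.array(s['eef_rot']);print(s['eef_pos'],np.degrees(np.arctan2(R[1,0],R[0,0])),s['force'],s['wrist_torque'],np.round(s['joint_positions'],2))
save('w5.png',cv2.resize(p[210:330,180:330],None,fx=5,fy=5,interpolation=cv2.INTER_CUBIC))
```

```text
[0.49685698 0.09369734 0.099409  ] -25.02538471214998 [ 0.56036203 -0.41375598 -1.68964733] [ 0.01084783 -0.02205557  0.07206652] [-0.04  0.12  2.02 -0.    1.    1.97]
```

View pics/w5.png

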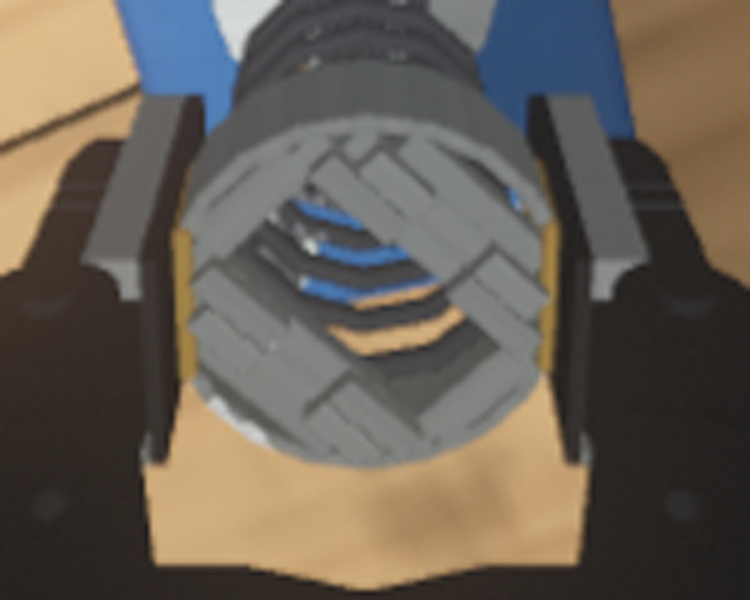

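The cup is held square, and the rod is still below the plate and hidden by the cup. I'll keep lowering in small steps and watch the force.

Request:
send_rows([
  [[0, 0, 0.4], [0, 0, 0]],
  [[0, 0, 0.8], [0, 0, 0]],
  [[0, 0, 1.2], [0, 0, 0]],
  [[0, 0, 1.5], [0, 0, 0]],
  [[0, 0, 1.8], [0, 0, 0]],
  [[0, 0, 2.1], [0, 0, 0]],
  [[0, 0, 2.1], [0, 0, 0]],
])

```text
time_s: 11.25
eef_pos: [0.4964, 0.0937, 0.0778]
eef_rot: [[0.906, -0.424, -0.001], [-0.424, -0.906, 0.0], [-0.001, 0.0, -1.0]]
force: [-0.2, 0.7, -1.6]
width: 0.438
grasp_force: 42.9
```

Request:
send_rows([
  [[0, 0, 0.2], [0, 0, 0]],
  [[0, 0, 0.4], [0, 0, 0]],
  [[0, 0, 0.6], [0, 0, 0]],
  [[0, 0, 0.6], [0, 0, 0]],
])

```text
time_s: 11.65
eef_pos: [0.4965, 0.0937, 0.072]
eef_rot: [[0.906, -0.424, -0.001], [-0.424, -0.906, 0.0], [-0.001, 0.0, -1.0]]
force: [0.0, -0.1, -1.3]
width: 0.437
grasp_force: 42.9
```

Request:
send_rows([
  [[0, 0, 0.2], [0, 0, 0]],
  [[0, 0, 0.4], [0, 0, 0]],
  [[0, 0, 0.6], [0, 0, 0]],
  [[0, 0, 0.8], [0, 0, 0]],
  [[0, 0, 0.8], [0, 0, 0]],
])

```text
time_s: 12.15
eef_pos: [0.4969, 0.0937, 0.0643]
eef_rot: [[0.906, -0.424, 0.0], [-0.424, -0.906, 0.0], [0.0, -0.0, -1.0]]
force: [-1.2, 0.3, 1.5]
width: 0.442
grasp_force: 43.2
```

Request:
send_rows([
  [[0, 0, 0.2], [0, 0, 0]],
  [[0, 0, 0.4], [0, 0, 0]],
  [[0, 0, 0.4], [0, 0, 0]],
])

```text
time_s: 12.45
eef_pos: [0.497, 0.0938, 0.0605]
eef_rot: [[0.906, -0.424, 0.0], [-0.424, -0.906, 0.0], [0.0, -0.0, -1.0]]
force: [-2.0, 1.8, 4.8]
width: 0.438
grasp_force: 43.5
```

The slope of 0.9 N/mm matches the spring itself, so the pin is passing the slot. I'll continue down.

Request:
send_rows([
  [[0, 0, 0.2], [0, 0, 0]],
  [[0, 0, 0.4], [0, 0, 0]],
  [[0, 0, 0.6], [0, 0, 0]],
  [[0, 0, 0.6], [0, 0, 0]],
  [[0, 0, 0.6], [0, 0, 0]],
])

```text
time_s: 12.95
eef_pos: [0.4972, 0.0939, 0.0552]
eef_rot: [[0.906, -0.424, 0.0], [-0.424, -0.906, 0.0], [0.0, -0.0, -1.0]]
force: [-3.5, 0.9, 9.6]
width: 0.437
grasp_force: 44.0
```

Run:
```python
from h import *
s=arm.observe();p,d=arm.read_camera('wrist');np.savez('w6.npz',p=p,d=d,pos=s['eef_pos'],rot=s['eef_rot'])
R=np.array(s['eef_rot']);print(s['eef_pos'],np.degrees(np.arctan2(R[1,0],R[0,0])),s['force'],s['wrist_torque'])
W=pts('w',d,arm.camera_info('wrist'),s);
m=(np.abs(np.linalg.norm(W[...,:2]-[.497,.094],axis=-1)-.017)<.003);print(np.percentile(W[m][:,2],[5,25,50,75,90,97]))
save('w6.png',cv2.resize(p[210:330,180:330],None,fx=5,fy=5,interpolation=cv2.INTER_CUBIC))
```

```text
[0.49719751 0.09387071 0.05517219] -25.091599936313376 [-3.49531567  0.86533167  9.63457692] [ 0.26205588  0.60530846 -0.03144191]
[0.01671097 0.04931885 0.05748539 0.10380839 0.1140969  0.11944097]
```

View pics/w6.png

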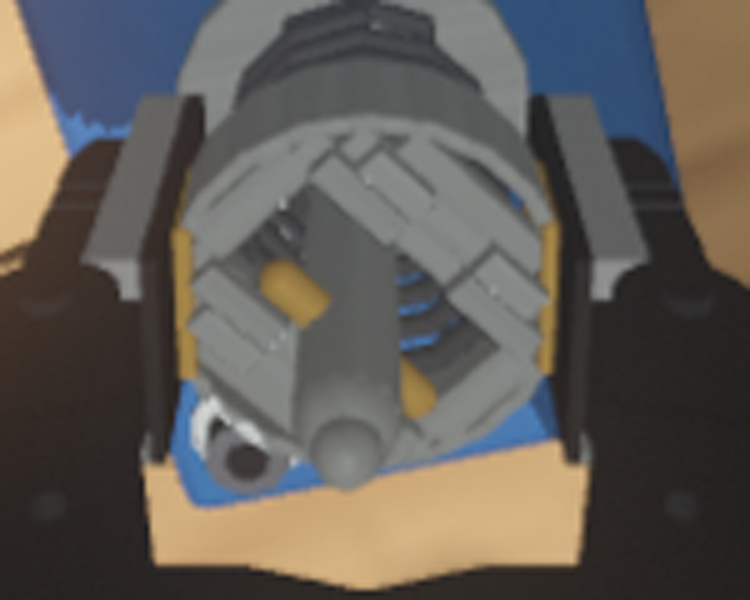

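The pin is lined up with the slot and sits above the plate: brass ends at (295,292) and (415,390), rod tip at (347,450). I'll go 1.5 mm deeper, ease the slight side force, and start the quarter turn.

Request:
send_rows([
  [[-0.04, 0.02, 0.1], [0, 0, 0]],
  [[-0.04, 0.02, 0.17], [0, 0, 0]],
  [[-0.04, 0.02, 0.17], [0, 0, 0]],
])

```text
time_s: 13.3
eef_pos: [0.4972, 0.0939, 0.0538]
eef_rot: [[0.906, -0.424, 0.001], [-0.424, -0.906, 0.0], [0.001, -0.001, -1.0]]
force: [-4.1, 2.2, 11.7]
width: 0.436
grasp_force: 44.1
```

Request:
send_rows([
  [[0, 0, 0], [0, 0, -5]],
  [[0, 0, 0], [0, 0, -10]],
  [[0, 0, 0], [0, 0, -15]],
  [[0, 0, 0], [0, 0, -20]],
  [[0, 0, 0], [0, 0, -25]],
  [[0, 0, 0], [0, 0, -25]],
])

```text
time_s: 13.9
eef_pos: [0.4982, 0.0939, 0.0544]
eef_rot: [[1.0, -0.0, 0.004], [-0.0, -1.0, 0.0], [0.004, -0.0, -1.0]]
force: [-1.7, 2.0, 10.4]
width: 0.442
grasp_force: 44.1
```

Run:
```python
from h import *
s=arm.observe();R=np.array(s['eef_rot']);print(s['eef_pos'],np.degrees(np.arctan2(R[1,0],R[0,0])),s['force'],s['wrist_torque'])
```

```text
[0.49819033 0.09386326 0.05435035] -0.00858398947470876 [-1.65740993  1.98472478 10.35987878] [0.27460848 0.15957554 0.07641373]
```

There is no resisting torque, so I continue the turn to a yaw of 65°.

Request:
send_rows([
  [[0, 0, 0], [0, 0, -7]],
  [[0, 0, 0], [0, 0, -14]],
  [[0, 0, 0], [0, 0, -21]],
  [[0, 0, 0], [0, 0, -28]],
  [[0, 0, 0], [0, 0, -35]],
  [[0, 0, 0], [0, 0, -35]],
])

```text
time_s: 14.5
eef_pos: [0.4985, 0.0936, 0.0545]
eef_rot: [[0.819, 0.574, 0.005], [0.574, -0.819, -0.0], [0.004, 0.003, -1.0]]
force: [-1.1, 0.8, 10.5]
width: 0.437
grasp_force: 44.1
```

Request:
send_rows([
  [[0, 0, 0], [0, 0, -7]],
  [[0, 0, 0], [0, 0, -14]],
  [[0, 0, 0], [0, 0, -21]],
  [[0, 0, 0], [0, 0, -28]],
  [[0, 0, 0], [0, 0, -30]],
  [[0, 0, 0], [0, 0, -30]],
])

```text
time_s: 15.1
eef_pos: [0.4986, 0.0935, 0.0545]
eef_rot: [[0.424, 0.906, 0.005], [0.906, -0.424, -0.0], [0.002, 0.005, -1.0]]
force: [-0.4, 0.0, 10.5]
width: 0.44
grasp_force: 44.1
```

Run:
```python
from h import *
s=arm.observe();p,d=arm.read_camera('wrist')
R=np.array(s['eef_rot']);print(s['eef_pos'],np.degrees(np.arctan2(R[1,0],R[0,0])),s['force'],s['wrist_torque'])
save('w7.png',cv2.resize(p[210:330,180:330],None,fx=5,fy=5,interpolation=cv2.INTER_CUBIC))
```

```text
[0.49863562 0.09347143 0.05452952] 64.94204733969406 [-0.42815083  0.04563259 10.46460121] [ 0.01744189 -0.00924065 -0.04928774]
```

View pics/w7.png

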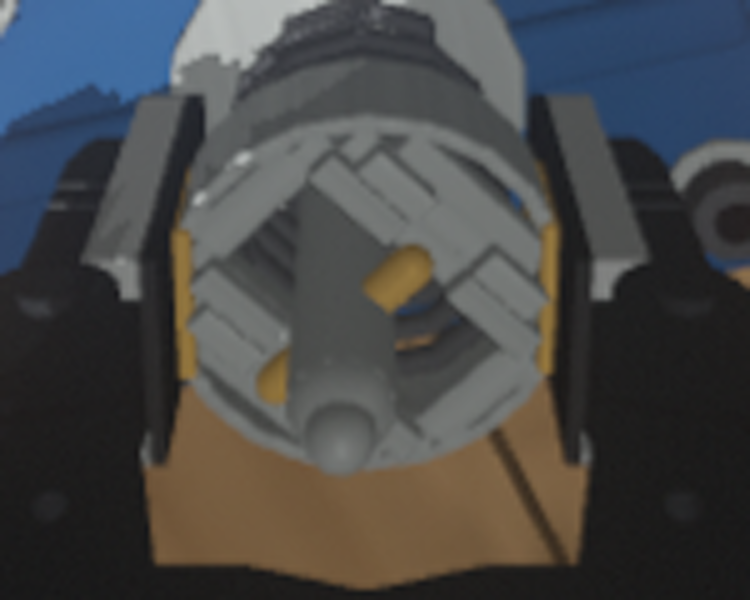

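The pin now lies above the plate, parallel to and over the groove: ends at (270,375) and (410,270), with the ridge pairs to either side. I'll raise gently so that the pin seats.

Request:
send_rows([
  [[0, 0, -0.1], [0, 0, 0]],
  [[0, 0, -0.2], [0, 0, 0]],
  [[0, 0, -0.3], [0, 0, 0]],
  [[0, 0, -0.3], [0, 0, 0]],
])

```text
time_s: 15.55
eef_pos: [0.4986, 0.0934, 0.0573]
eef_rot: [[0.424, 0.906, 0.006], [0.906, -0.424, -0.0], [0.002, 0.005, -1.0]]
force: [0.7, 0.0, 7.1]
width: 0.439
grasp_force: 43.7
```

Request:
send_rows([
  [[0, 0, -0.1], [0, 0, 0]],
  [[0, 0, -0.15], [0, 0, 0]],
  [[0, 0, -0.15], [0, 0, 0]],
])

```text
time_s: 15.85
eef_pos: [0.4983, 0.0937, 0.0582]
eef_rot: [[0.424, 0.906, 0.005], [0.906, -0.424, -0.0], [0.002, 0.005, -1.0]]
force: [4.3, 1.6, 4.3]
width: 0.434
grasp_force: 43.4
```

Request:
send_rows([
  [[0, 0, -0.04], [0, 0, 0]],
  [[0, 0, -0.08], [0, 0, 0]],
  [[0, 0, -0.08], [0, 0, 0]],
])

```text
time_s: 16.15
eef_pos: [0.498, 0.0937, 0.0589]
eef_rot: [[0.424, 0.906, 0.004], [0.906, -0.424, 0.0], [0.002, 0.004, -1.0]]
force: [4.8, 1.9, 4.6]
width: 0.446
grasp_force: 43.4
```

Run:
```python
from h import *
s=arm.observe();R=np.array(s['eef_rot']);print(s['eef_pos'],np.degrees(np.arctan2(R[1,0],R[0,0])),s['force'],s['wrist_torque'])
```

```text
[0.49801292 0.09369892 0.05885234] 64.90459554613005 [4.76425378 1.8850733  4.57496408] [ 0.16990691 -1.01906266  0.01267021]
```

Request:
send_rows([
  [[0.03, 0.07, 0], [0, 0, 0]],
  [[0.03, 0.07, 0], [0, 0, 0]],
  [[0.03, 0.07, -0.05], [0, 0, 0]],
  [[0.03, 0.07, -0.05], [0, 0, 0]],
])

```text
time_s: 16.55
eef_pos: [0.498, 0.0937, 0.0589]
eef_rot: [[0.424, 0.906, 0.002], [0.906, -0.424, 0.0], [0.001, 0.002, -1.0]]
force: [5.6, 2.0, 3.9]
width: 0.438
grasp_force: 43.3
```

The cup no longer rises (z stays at 58.9 mm), so the pin is holding it at floor height. I'll release.

Request:
send_rows([
  [[0, 0, 0], [0, 0, 0]],
  [[0, 0, 0], [0, 0, 0]],
  [[0, 0, 0], [0, 0, 0]],
  [[0, 0, 0], [0, 0, 0]],
  [[0, 0, 0], [0, 0, 0]],
  [[0, 0, 0], [0, 0, 0]],
], gripper=0)

```text
time_s: 17.15
eef_pos: [0.4969, 0.0936, 0.0582]
eef_rot: [[0.424, 0.906, -0.001], [0.906, -0.424, -0.0], [-0.0, -0.0, -1.0]]
force: [-0.2, 1.2, 0.5]
width: 1.004
grasp_force: 0.0
```

Request:
send_rows([
  [[0, 0, -1], [0, 0, 0]],
  [[0, 0, -3], [0, 0, 0]],
  [[0, 0, -6], [0, 0, 0]],
  [[0, 0, -9], [0, 0, 0]],
  [[-2, 0, -10], [0, 0, 0]],
  [[-5, 0, -10], [0, 0, 0]],
  [[-5, 0, -10], [0, 0, 0]],
  [[-5, 0, -10], [0, 0, 0]],
])

```text
time_s: 17.95
eef_pos: [0.476, 0.0482, 0.1591]
eef_rot: [[0.425, 0.905, 0.001], [0.905, -0.425, 0.0], [0.001, 0.001, -1.0]]
force: [-0.1, 0.5, 0.2]
width: 0.999
grasp_force: 0.0
```

Run:
```python
from h import *
i=arm.camera_info('wrist')
s=arm.observe();p,d=arm.read_camera('wrist');W=pts('w',d,i,s)
r=np.linalg.norm(W[...,:2]-[.4975,.0942],axis=-1)
m=(r<.021)&(W[...,2]>.05);v,u=np.argwhere(m).mean(0).astype(int)
for a,b in ((.012,.016),(.016,.020)):
    q=W[(r>a)&(r<b)&(W[...,2]>.045)];print(len(q),np.percentile(q[:,2],[10,25,50,75,90]))
k=((r<.022)&(W[...,2]>.056)).astype(np.uint8)
q=cast(np.argwhere(k&(r>.013))[:,::-1],.062,i,s['eef_pos'],s['eef_rot'])[:,:2]*1000;print(cv2.minEnclosingCircle(q.astype(np.float32)))
print(s['eef_pos'],s['force'],u,v)
save('w8.png',cv2.resize(p[max(v-45,0):v+45,u-60:u+60],None,fx=6,fy=6,interpolation=cv2.INTER_CUBIC))
```

```text
501 [0.06044458 0.0611403  0.061934   0.0635303  0.06429505]
544 [0.05563157 0.0606151  0.06128912 0.06219478 0.06344686]
((497.5640869140625, 91.94087982177734), 20.217844009399414)
[0.47599819 0.04819027 0.15905228] [-0.07890838  0.46357333  0.23177516] 252 139
```

View pics/w8.png

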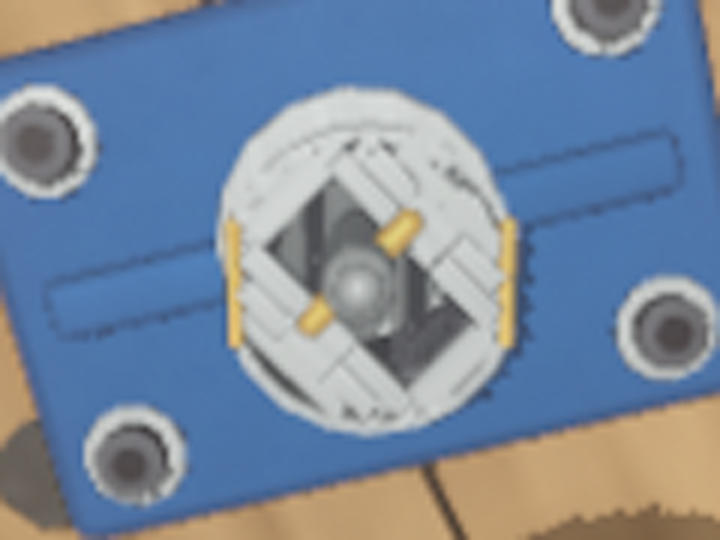

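The spring stays up by itself: the pin ends at (400,232) and (315,315) lie in the groove square to the slot. The cup face measures about 62 mm, as it should when locked.

```bash
python3 -c "
from bench import arm
print(arm.finish_job())"
```

```text
the job is handed in; nothing more can be done
None
```

The spring is threaded over the rod and locked under the cross pin, holding by itself with the gripper clear. I handed it in at about 18 s on the robot's clock, and the chisel and marker were not touched.

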